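# Get the finger-cot box out from between two fuse cartons and restack

### The arm

A 6-joint arm with a two-finger parallel gripper is mounted at the origin on the work surface; the furniture and walls round the work are solid. World frame = base frame: x ahead of the robot, y to its left, z up, the work surface at z = 0. Lengths are in m, angles in rad, forces in N, time in s.
With the tool pointing down it reaches from about 0.3 to 0.875 m from the base axis. Payload 6.4 kg.
Tool frame: the origin (TCP) lies between the finger pads; the fingertips stand 19 mm ahead of it and the grasp point (between the pads) is the TCP (ctrl.tips_ahead is the z of the fingertips in the tool frame, in m); z points along the fingers, y is the line along which they close (so a half turn about z gives the same grasp; the last joint's range is limited). The gripper opens to 85 mm and grips with 20 to 120 N. Pads are 22 mm wide; open, the fingers measure 114 mm over their backs; the gripper's body (76 mm by 85 mm) begins 54 mm behind the grasp point. The pads swing forward as they close: fully open they stand 13 mm farther back than shut.
Start: joints at [-0.206, 0.181, 1.607, -0, 1.354, -0.206], TCP at [0.575, 0, 0.25] pointing down, gripper open.
Joint ranges: [-2.99, 2.99], [-0.89, 2.07], [0.3, 2.58], [-1.14, 4.28], [0, 2.63], [-3.12, 3.12]. Speed limits (rad/s): [2.57, 2.57, 3.01, 3.14, 3.14, 3.14].

### API

Orientations are given as a unit quaternion [w, x, y, z].
In Python, from bench import readout, vision, ctrl gives the robot as it stands.
- The arm moves only by the tool play_rows, never from a script. Its arguments are lists of equal length, an entry for each row: "xyz": the shift along the tool's x, y, z in mm, a list of three; "rot": the turn, a rotation vector about the tool's x, y, z in rad, a list of three; "grip": the opening, from 0 (shut) to 1 (fully open). In form: {"xyz": [[x, y, z], ...], "rot": [[rx, ry, rz], ...], "grip": [grip, ...]}. A call has exactly 10 rows; each row is the pose to reach, as a shift and turn from the pose commanded when the call began, along the tool's axes at that moment; what a row does not reach only later rows make up. A row lasts 1/8 s, in which the tool goes at most 62.5 mm and 10.7 degrees, less where a joint would pass 70% of its speed; a pose out of reach is approached as far as the arm can. A call with a gripper value outside its range is refused whole. The fingers move at their own pace and stop on an object; the grip force is fixed at half the most. Time passes only in rows, so rows that repeat a pose let the fingers close, or fill a call up. It gives the time, the measured TCP pose, the force, the opening and the grip force at its end, in the units of the state.
- readout.get_obs(): the state, without advancing time (a new reading comes with each control period).
- vision.camera(name): name is "scene" or "side" or "wrist"; returns a dict with "color" (420x560x3 uint8, red, green, blue), "depth" (420x560 float32, m along the optical axis (not along the pixel's ray), 0 where there is no reading), "camera_matrix" (3x3 intrinsics, pixels), "k1" (the pictures are not rectified: a ray, as slopes to the right and down, at radius r is drawn at 1 + k1 r^2 times it, then the intrinsics apply), "extrinsics" (4x4, takes a point from camera to world coordinates); the wrist camera has in their place "hand_eye" (4x4, takes a point from camera to tool coordinates, whose origin is the TCP and whose axes are the flange's). Camera axes: x right, y down, z forward; pixel columns grow to the right and rows downward; lengths in m; the calibration is good to about 2 mm. A picture is of the moment at which its call begins: read the wrist's pose just before it.
- ctrl.hand_in(): hands the job in; it is judged then, once.
The state is a dict: "time_s": time; "q": joint angles; "dq": joint speeds; "joint_efforts": joint torques, N m; "eef_pos": TCP position; "eef_rot": TCP orientation; "wrist_force": force on the tool from outside, world axes, zero at the start; "torque": the same for the moment, N m; "opening": opening from 0.0 (shut) to 1.0 (fully open); "grasp_force": force on a finger pad.
Only numpy, scipy, OpenCV 4.12 (cv2) and the standard library are available. Lean on these libraries where they do the work, as an engineer would, in place of code of your own. Each camera call takes 0.05 s, during which the arm holds its last target. There are 200 camera calls.

### The job

The small white box with the blue lid is stacked between two brown fuse cartons on the tilted stand. Lift off the top carton and set it upright on the thin grey pad, put the white box the right way up in the shallow black tray, then put the carton back on the stand, squarely on the one that stayed there and up against the two rods. Set things down gently rather than dropping them, leave the bottom carton in place, and do not knock the solder spool, tape roll, relay, dongle or tweezers beside them about.

Things in the scene. Friction and masses are not known exactly. Their poses are not given: they have to be found in the camera images.
- cradle: Tilted shelf of the fixed carton stand. Origin: on the shelf's top face, 30 mm above the bench, midway between two steel rods, at their uphill side. z: stacking direction, square to the shelf, leaning 30 degrees from vertical towards the robot; x: up the slope, away from the robot; y: level. Shelf: x -10 to 58, y -34 to 34 mm. Boxes lean on the rods at x = 0; their uphill faces are open
- stand: Aluminium stand that carries the tilted shelf, z up, x level below the slope; origin on the bench below the shelf's origin. Base plate x -50 to 62, y -42 to 42 mm, 8 mm high. Two 8 mm rods square to the shelf at its low end, at shelf x = -4, y = -23 and 23 mm, up to shelf z = 88 mm; the 38 mm gap between them lets one finger through. Fixed; turned -0.1 to 0.45 rad
- carton_top: Brown cardboard fuse carton, 45 (x) x 63 (y) x 32 (z) mm, about 0.12 kg. Starts on top of the stack, its x, y, z axes along those of the cradle. Origin: centre of its underside. Its 45 mm width can be gripped between the downhill face (through the gap between the rods) and the uphill face
- cots_box: White box with rounded corners and a blue lid that stays shut, 51 x 51 x 34 mm, about 0.06 kg. Starts in the middle of the stack. Origin: centre of its underside, z towards the lid
- carton_bottom: Second brown fuse carton, the same as the top one. Lies on the shelf at the bottom of the stack and stays there. Origin: centre of its underside
- kit_tray: Shallow open black plastic tray, 110 x 110 mm, 14 mm high, walls and floor 4 mm thick (inside 102 x 102 mm); fixed. Origin: centre of its underside, z up
- pad: Thin square grey pad with a black edge, 100 x 100 mm, 3 mm thick, fixed flat on the bench; the free place for setting the carton aside. Pad and tray lie side by side between the robot and the stand, either one on the left. Origin: centre of its underside, z up
- tweezers: Bystander: black tweezers lying on the bench, 17 x 129 (y) x 9 mm. Origin: centre of the underside
- tape_roll: Bystander: amber tape roll lying flat, 100 mm across, 12 mm high. Origin: centre of the underside
- spool: Bystander: white solder spool, 56 mm across, 36 mm high. Origin: centre of the underside
- dongle: Bystander: black dongle with a bare metal plug, 17 x 56 (y) x 9 mm. Origin: centre of the underside
- relay_block: Bystander: blue relay, 13 x 29 x 26 mm. Origin: centre of the underside
Mind the look-alikes: they are no part of the job. Leave any yellow look-alike of the cots_box alone. Several things have the shape of the kit_tray; the one meant has the colours described above.

How it is judged:
By the outcome, as a careful person would: the job done as asked, in the order asked, and still so for the second after the job is handed in, with the robot touching nothing.
It also fails if it takes over 69 s, if anything falls off the work surface, if the arm or the gripper's body presses on something with over 40 N, if the wrist force passes 120 N, or if a joint passes its speed limit or range.

## Working session

There is one attempt and no reset: what is moved stays moved. The work goes in short steps, Python scripts to look and compute and a tool call to move; the robot and the scene stay as the last step left them, time stands still between calls to the robot, and variables do not carry over. Pictures are saved under pics/ and viewed, at most 14 in all, crops included, and the job is handed in when it is done.

Besides the shell and the picture viewer there is one more tool, called after "Request:" as name(argument=value, ...) on one line, values as JSON. play_rows: Moves the arm, as the interface text tells. Its arguments: {"type":"object","properties":{"xyz":{"type":"array","items":{"type":"array","items":{"type":"number"}}},"rot":{"type":"array","items":{"type":"array","items":{"type":"number"}}},"grip":{"type":"array","items":{"type":"number"}}},"required":["xyz","rot","grip"]}

```bash
mkdir -p pics; ls; cat > h.py <<'E'
import numpy as np, cv2
from scipy.spatial.transform import Rotation as R
from bench import readout, vision, ctrl
def Rq(q): return R.from_quat([q[1],q[2],q[3],q[0]])
def look(name,fn=None):
    o=readout.get_obs(); c=vision.camera(name)
    if 'extrinsics' in c: T=np.array(c['extrinsics'])
    else:
        E=np.eye(4);E[:3,:3]=Rq(o['eef_rot']).as_matrix();E[:3,3]=o['eef_pos'];T=E@np.array(c['hand_eye'])
    K=np.array(c['camera_matrix']); d=c['depth']
    h,w=d.shape; u,v=np.meshgrid(np.arange(w),np.arange(h))
    pts=np.stack([u,v],-1).reshape(-1,1,2).astype(np.float64)
    s=cv2.undistortPoints(pts,K,np.array([c['k1'],0,0,0,0.])).reshape(h,w,2)
    P=np.dstack([s[...,0]*d,s[...,1]*d,d])@T[:3,:3].T+T[:3,3]
    P[d==0]=np.nan
    if fn: cv2.imwrite('pics/'+fn,c['color'][...,::-1])
    return c['color'],P,T,K,c['k1'],s
E
python3 - <<'E'
from h import *
o=readout.get_obs();print(o)
ims=[]
for n in['scene','side','wrist']:
    c,P,T,K,k,s=look(n); np.savez('/tmp/'+n+'0.npz',c=c,P=P,T=T,s=s); cv2.imwrite(f'pics/{n}0.png',c[...,::-1]); print(n,np.round(T,3).tolist(),k,K[0,0])
E
```

```text
pics
{'time_s': 0.0, 'q': array([-2.06289435e-01,  1.81565851e-01,  1.60800108e+00, -2.53680142e-05,
        1.35381581e+00, -2.06307191e-01]), 'dq': array([4.88726168e-04, 1.17828571e-05, 8.39463724e-04, 1.22592834e-03,
       1.58792182e-03, 4.44852036e-04]), 'joint_efforts': array([ 3.41415571e-04, -4.44869328e+01, -3.51340663e+01, -2.51131587e-04,
        9.11703974e-03,  3.43231875e-05]), 'eef_pos': array([5.74475702e-01, 1.25707916e-04, 2.49373529e-01]), 'eef_rot': array([-7.42337420e-04,  7.07098281e-01,  7.07114714e-01, -5.00198230e-04]), 'wrist_force': array([ 0.07395285,  0.51491175, -0.14356417]), 'torque': array([ 0.00220121,  0.00262464, -0.01780059]), 'grasp_force': 0.0, 'opening': 1.0020337756181756}
scene [[0.897, 0.388, -0.211, 0.912], [0.442, -0.787, 0.431, -0.537], [0.001, -0.48, -0.877, 1.782], [0.0, 0.0, 0.0, 1.0]] -0.005618483147868496 540.1312927723963
side [[0.59, 0.644, -0.487, 1.045], [0.807, -0.474, 0.352, -0.092], [-0.004, -0.601, -0.799, 0.946], [0.0, 0.0, 0.0, 1.0]] -0.01857957833694732 382.3120995527553
wrist [[1.0, 0.0, 0.0, 0.575], [0.0, -0.961, -0.275, 0.071], [0.0, 0.275, -0.961, 0.374], [0.0, 0.0, 0.0, 1.0]] -0.06326093935014705 354.3082488300287
```

View pics/scene0.png

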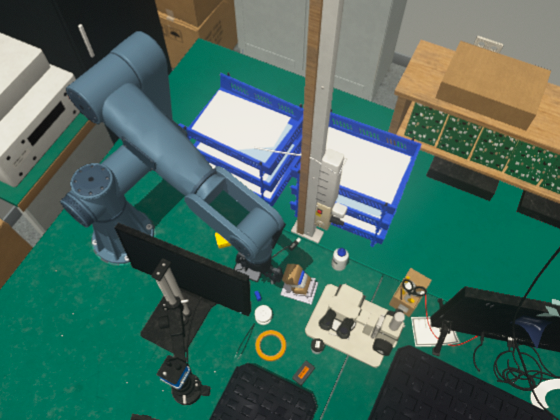

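View pics/side0.png

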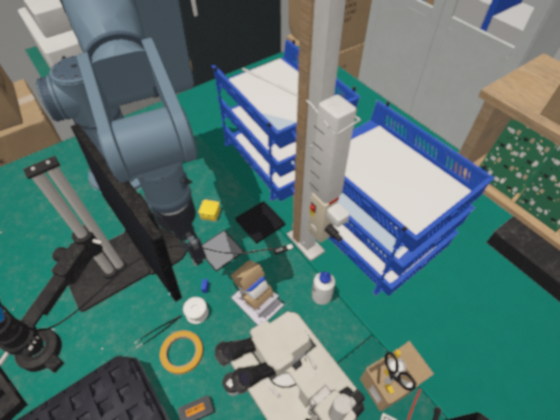

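The side view shows the stack near (255,290), the grey pad near (222,250) and the black tray near (262,222). The monitor is to the right of the work and a post beyond it to the left. The gripper hides part of the scene view.

```bash
python3 - <<'E'
import numpy as np,cv2
s=np.load('/tmp/side0.npz');w=cv2.imread('pics/wrist0.png')
a=cv2.resize(cv2.imread('pics/side0.png')[170:340,140:340],None,fx=3,fy=3,interpolation=cv2.INTER_CUBIC)
b=cv2.resize(w,(400,300))
cv2.imwrite('pics/s1.png',a)
P=s['P'];
for u,v in[(222,250),(262,222),(250,270),(300,245),(155,240),(120,200),(175,290),(210,210),(205,286),(195,310),(283,250)]: print(u,v,np.round(P[v,u],3))
E
```

```text
222 250 [0.479 0.107 0.004]
262 222 [0.465 0.255 0.003]
250 270 [0.645 0.104 0.134]
300 245 [0.6   0.296 0.007]
155 240 [ 0.562 -0.053  0.306]
120 200 [ 0.399 -0.07   0.283]
175 290 [ 0.564 -0.063  0.095]
210 210 [0.356 0.143 0.035]
205 286 [0.561 0.009 0.025]
195 310 [ 0.609 -0.045  0.035]
283 250 [0.586 0.246 0.01 ]
```

View pics/s1.png

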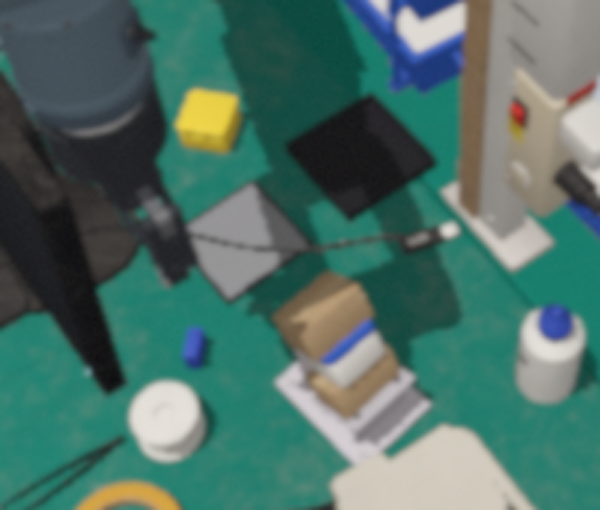

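View pics/wrist0.png

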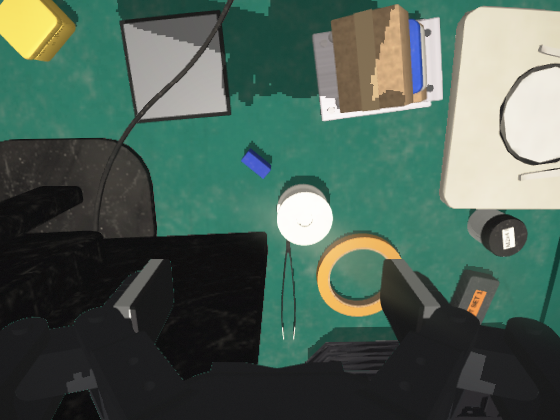

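The wrist view shows the carton top at about (370,55), with the blue-lidded box below it to the right. The pad is at (177,65), the relay at (257,162), the spool at (305,215) and the tape at (360,270). A cable crosses the pad, so I'll check its height while measuring.

```bash
cat >> h.py <<'E'
def carton_top(P,c0,rad=0.06):
    "fit the tilted top plane near c0; returns normal, yaw, center"
    Q=P[np.linalg.norm(P-c0,axis=-1)<rad]
    best=None;rng=np.random.default_rng(0)
    for _ in range(800):
        a=Q[rng.choice(len(Q),3,False)];n=np.cross(a[1]-a[0],a[2]-a[0]);l=np.linalg.norm(n)
        if l<1e-9: continue
        n/=l; n*=np.sign(n[2])
        if not .8<n[2]<.93: continue
        m=abs((Q-a[0])@n)<.002
        if best is None or m.sum()>best.sum(): best=m
    I=Q[best]; n=np.linalg.svd(I-I.mean(0),full_matrices=False)[2][2]; n*=np.sign(n[2])
    I=Q[abs((Q-I.mean(0))@n)<.003]
    yv=np.cross(n,[1,0,0]);yv=np.array([n[1],-n[0],0]);yv/=np.linalg.norm(yv); yv*=np.sign(yv[1]); xv=np.cross(yv,n)
    X=np.c_[(I-I.mean(0))@xv,(I-I.mean(0))@yv]
    r=cv2.minAreaRect((X*1000).astype(np.float32))
    c=I.mean(0)+r[0][0]/1000*xv+r[0][1]/1000*yv
    return n,xv,yv,c,r,len(I)
E
python3 - <<'E'
from h import *
for nm in['wrist','side']:
    z=np.load(f'/tmp/{nm}0.npz');P=z['P']
    n,xv,yv,c,r,k=carton_top(P,np.array([.645,.104,.13]))
    print(nm,'n',n.round(3),'lean',np.degrees(np.arccos(n[2])).round(1),'yaw',np.arctan2(xv[1],xv[0]).round(3),'c',c.round(4),r,k)
P=np.load('/tmp/wrist0.npz')['P']
for u,v in[(200,43),(180,70),(150,100),(115,150),(170,60),(160,100),(124,20),(218,14),(228,113),(138,120),(255,160),(305,220)]: print(u,v,P[v,u].round(3))
P=np.load('/tmp/side0.npz')['P']
for u,v in[(262,222),(222,270),(210,245),(228,252),(240,251),(236,218),(264,202),(285,223),(257,242),(202,250),(224,231),(216,270),(243,251)]: print(u,v,P[v,u].round(3))
E
```

```text
wrist n [-0.496 -0.072  0.866] lean 30.0 yaw 0.144 c [0.6344 0.0963 0.1274] ((-1.3852100372314453, -0.8167552947998047), (62.83708953857422, 45.758174896240234), 89.90303802490234) 6701
side n [-0.496 -0.068  0.866] lean 30.0 yaw 0.136 c [0.6335 0.0971 0.1256] ((-2.246706008911133, 0.7120819091796875), (62.57243347167969, 49.724220275878906), 89.95854949951172) 302
200 43 [0.501 0.126 0.005]
180 70 [0.479 0.101 0.003]
150 100 [0.448 0.073 0.008]
115 150 [0.412 0.024 0.021]
170 60 [0.47  0.111 0.005]
160 100 [0.457 0.073 0.004]
124 20 [0.426 0.149 0.003]
218 14 [0.519 0.152 0.004]
228 113 [0.525 0.059 0.003]
138 120 [0.435 0.053 0.012]
255 160 [0.554 0.014 0.026]
305 220 [ 0.604 -0.045  0.035]
262 222 [0.465 0.255 0.003]
222 270 [ 0.532  0.074 -0.001]
210 245 [0.443 0.087 0.003]
228 252 [0.494 0.117 0.003]
240 251 [0.512 0.147 0.003]
236 218 [0.412 0.197 0.013]
264 202 [0.407 0.303 0.007]
285 223 [0.513 0.307 0.009]
257 242 [0.518 0.202 0.007]
202 250 [0.645 0.009 0.318]
224 231 [0.424 0.146 0.001]
216 270 [0.523 0.06  0.001]
243 251 [0.517 0.154 0.003]
```

Request:
play_rows(xyz=[[10,-5,-5],[35,-15,-18],[70,-33,-35],[105,-50,-52],[135,-63,-68],[152,-71,-76],[160,-75,-80],[160,-75,-80],[160,-75,-80],[160,-75,-80]], rot=[[0,0,0],[0,0,0],[0,0,0],[0,0,0],[0,0,0],[0,0,0],[0,0,0],[0,0,0],[0,0,0],[0,0,0]], grip=[1,1,1,1,1,1,1,1,1,1])

```text
time_s: 1.4
eef_pos: [0.5002, 0.1592, 0.3296]
eef_rot: [-0.0, 0.708, 0.707, -0.0]
wrist_force: [0.5, 0.2, -0.4]
opening: 0.999
grasp_force: 0.0
```

```bash
python3 - <<'E'
from h import *
c,P,T,K,k,s=look('wrist','w1.png');np.savez('/tmp/w1.npz',c=c,P=P,T=T,s=s)
print(T.round(3).tolist())
n,xv,yv,cc,r,kk=carton_top(P,np.array([.645,.104,.13]))
print('n',n.round(4),'lean',np.degrees(np.arccos(n[2])).round(1),'yaw',np.arctan2(xv[1],xv[0]).round(3),'c',cc.round(4),r,kk)
E
```

```text
[[1.0, -0.001, 0.0, 0.501], [-0.001, -0.961, -0.276, 0.23], [0.001, 0.276, -0.961, 0.454], [0.0, 0.0, 0.0, 1.0]]
n [-0.4957 -0.0668  0.8659] lean 30.0 yaw 0.134 c [0.6344 0.0962 0.1274] ((-1.6980743408203125, -3.0067825317382812), (45.71913528442383, 63.981834411621094), 0.9680834412574768) 2609
```

View pics/w1.png

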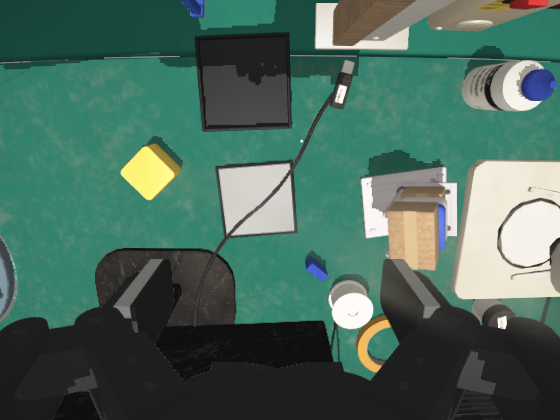

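The view shows:
- **Tray:** corners at about (196,36), (290,33), (291,127) and (203,131).
- **Pad:** corners at about (217,167), (293,160), (297,234) and (224,238).
- **Cable:** it runs from the dongle at (343,85) diagonally across the pad, from (290,170) to (225,235).
- **Carton:** its top is at (413,235).

```bash
python3 - <<'E'
from h import *
d=np.load('/tmp/w1.npz');P,T,s,c=d['P'],d['T'],d['s'],d['c']
def hit(u,v,z):
    r=T[:3,:3]@np.r_[cv2.remap(s.astype(np.float32),np.float32([[u]]),np.float32([[v]]),1)[0,0],1];t=(z-T[2,3])/r[2];return T[:3,3]+t*r
for nm,pts,z in[('pad',[(217,167),(293,160),(297,234),(224,238)],.003),('tray',[(196,36),(290,33),(291,127),(203,131)],.012)]:
    Q=np.array([hit(*p,z)[:2] for p in pts]);r=cv2.minAreaRect((Q*1000).astype(np.float32));print(nm,Q.round(3).tolist(),Q.mean(0).round(4),r)
g=c.astype(int).sum(-1)
for v in (175,185,195,205,215,225,232):
    row=g[v,222:293];u=222+3+np.argmin(row[3:-3]); print(v,u,g[v,u],'cable z',P[v,u-1:u+2,2].round(4),'xy',P[v,u,:2].round(3),'pad z',np.nanmedian(P[v,[u-12,u+12],2]).round(4), 'width',(row<300).sum())
print('cable off pad', [P[v,u].round(4).tolist() for u,v in((312,133),(305,145),(205,280),(200,300))])
E
```

```text
pad [[0.424, 0.148], [0.522, 0.157], [0.528, 0.055], [0.429, 0.05]] [0.4758 0.1023] ((475.76416015625, 103.14049530029297), (99.7608642578125, 101.46639251708984), 3.3090131282806396)
tray [[0.407, 0.304], [0.517, 0.307], [0.519, 0.199], [0.41, 0.194]] [0.4632 0.2509] ((463.3513488769531, 250.56430053710938), (109.15074920654297, 109.57946014404297), 1.450429081916809)
175 287 196 cable z [0.0047 0.0049 0.0052] xy [0.514 0.137] pad z 0.0013 width 5
185 279 194 cable z [0.0048 0.0061 0.0054] xy [0.504 0.124] pad z 0.003 width 5
195 272 221 cable z [0.005  0.0056 0.0051] xy [0.495 0.111] pad z 0.0046 width 5
205 260 262 cable z [0.005  0.0063 0.0044] xy [0.479 0.098] pad z 0.0032 width 5
215 247 240 cable z [0.0067 0.0065 0.0062] xy [0.461 0.084] pad z 0.0031 width 7
225 236 179 cable z [0.0081 0.0089 0.0101] xy [0.447 0.071] pad z 0.0037 width 8
232 225 156 cable z [0.0051 0.003  0.0029] xy [0.431 0.058] pad z 0.0012 width 20
cable off pad [[0.5452, 0.191, 0.0051], [0.5367, 0.1761, 0.0056], [0.401, -0.0095, 0.0122], [0.392, -0.041, 0.0127]]
```

```bash
cat >> h.py <<'E'
import json
yaw=.14; t=np.radians(30)
n=np.array([-np.sin(t)*np.cos(yaw),-np.sin(t)*np.sin(yaw),np.cos(t)]); xv=np.array([np.cos(t)*np.cos(yaw),np.cos(t)*np.sin(yaw),np.sin(t)]); yv=np.array([-np.sin(yaw),np.cos(yaw),0])
C=np.array([.6344,.0963,.1274])            # top carton top centre (shelf x 22.5, z 98)
RT=R.from_matrix(np.c_[yv,xv,-n])
def RD(a): # down, closing line at world yaw a
    y=np.array([np.cos(a),np.sin(a),0]);z=np.array([0,0,-1.]);return R.from_matrix(np.c_[np.cross(y,z),y,z])
def cradle(x,y,z): return C+(x-22.5)/1e3*xv+y/1e3*yv+(z-98)/1e3*n
def go(*targets):
    "each from the previous; prints one call's end values and stores the commanded pose"
    st=json.load(open('cmd.json'));p=np.array(st['p']);q=R.from_quat(st['q'])
    for P2,R2 in targets:
        d=np.round(q.inv().apply(P2-p)*1e3,1);w=np.round((q.inv()*R2).as_rotvec(),3)
        print('xyz',d.tolist(),'rot',w.tolist(),'rows>=',round(max(np.linalg.norm(d)/62.5,np.linalg.norm(w)/.186),1))
        p=p+q.apply(d/1e3);q=q*R.from_rotvec(w)
    json.dump({'p':p.tolist(),'q':q.as_quat().tolist()},open('cmd.json','w'))
E
python3 - <<'E'
from h import *
json.dump({'p':[.5,.16,.33],'q':RD(0).as_quat().tolist()},open('cmd.json','w'))
go((cradle(22.5,0,138),RT),(cradle(22.5,0,86),RT))
E
```

```text
xyz [-66.5, 114.6, 168.0] rot [-0.523, 0.037, -0.137] rows>= 3.4
xyz [-0.0, 0.0, 52.0] rot [0.0, -0.0, 0.0] rows>= 0.8
```

Request:
play_rows(xyz=[[-4,7,10],[-15,26,38],[-30,52,75],[-45,78,112],[-57,98,143],[-64,110,160],[-66.5,114.6,168],[-66.5,114.6,168],[-66.5,114.6,168],[-66.5,114.6,168]], rot=[[-0.03,0.002,-0.008],[-0.12,0.008,-0.031],[-0.235,0.016,-0.061],[-0.35,0.024,-0.091],[-0.445,0.031,-0.116],[-0.5,0.035,-0.13],[-0.523,0.037,-0.137],[-0.523,0.037,-0.137],[-0.523,0.037,-0.137],[-0.523,0.037,-0.137]], grip=[1,1,1,1,1,1,1,1,1,1])

```text
time_s: 2.7
eef_pos: [0.6151, 0.0937, 0.1632]
eef_rot: [0.17, 0.633, 0.729, 0.196]
wrist_force: [0.9, 0.1, 0.2]
opening: 0.999
grasp_force: 0.0
```

```bash
python3 - <<'E'
from h import *
o=readout.get_obs();print(o['eef_pos'],np.round(cradle(22.5,0,138),4),(Rq(o['eef_rot']).inv()*RT).as_rotvec().round(4))
c,P,T,K,k,s=look('wrist','w2.png')
E
```

```text
[0.6150855  0.09365862 0.16321852] [0.6146 0.0935 0.162 ] [ 0.0014 -0.0002  0.0005]
```

View pics/w2.png

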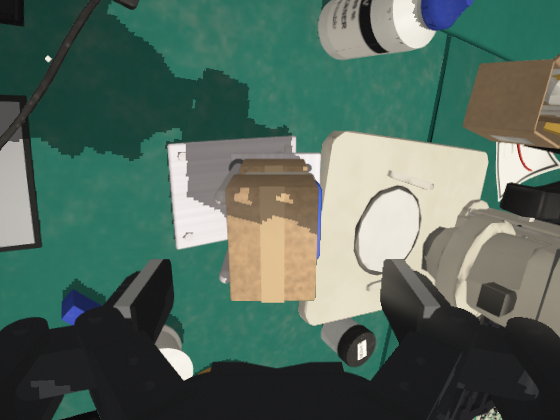

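The carton sits squarely between the open fingers: its centre is at column 273 and the finger midline at about 277. Its edges are parallel to the pads.

Request:
play_rows(xyz=[[0,0,5],[0,0,17],[0,0,31],[0,0,43],[0,0,50],[0,0,52],[0,0,52],[0,0,52],[0,0,52],[0,0,52]], rot=[[0,0,0],[0,0,0],[0,0,0],[0,0,0],[0,0,0],[0,0,0],[0,0,0],[0,0,0],[0,0,0],[0,0,0]], grip=[1,1,1,1,1,1,0.7,0.6,0.5,0.4])

```text
time_s: 4.0
eef_pos: [0.6404, 0.0972, 0.1179]
eef_rot: [0.17, 0.633, 0.729, 0.196]
wrist_force: [-5.7, -1.5, 6.2]
opening: 0.52
grasp_force: 61.4
```

```bash
python3 - <<'E'
from h import *
P1=cradle(24,0,156)
go((cradle(22.5,0,86)+.018*n,RT),(P1,RT))
E
```

```text
xyz [-0.0, 0.0, -18.0] rot [0.0, -0.0, 0.0] rows>= 0.3
xyz [0.0, 1.5, -52.0] rot [0.0, -0.0, 0.0] rows>= 0.8
```

Request:
play_rows(xyz=[[0,0,-1.5],[0,0.2,-5],[0,0.5,-10],[0,1,-18],[0,1.5,-30],[0,1.5,-44],[0,1.5,-58],[0,1.5,-67],[0,1.5,-70],[0,1.5,-70]], rot=[[0,0,0],[0,0,0],[0,0,0],[0,0,0],[0,0,0],[0,0,0],[0,0,0],[0,0,0],[0,0,0],[0,0,0]], grip=[0.4,0.4,0.4,0.4,0.4,0.4,0.4,0.4,0.4,0.4])

```text
time_s: 5.25
eef_pos: [0.607, 0.0924, 0.1788]
eef_rot: [0.17, 0.633, 0.729, 0.196]
wrist_force: [-0.6, 0.2, -2.1]
opening: 0.514
grasp_force: 61.1
```

```bash
cat >> h.py <<'E'
PADYAW=.055; PC=np.array([.4758,.1031])
def padpt(x,y,z): return np.r_[PC+R.from_euler('z',PADYAW).as_matrix()[:2,:2]@np.array([x,y])/1e3,z/1e3]
E
python3 - <<'E'
from h import *
c,P,T,K,k,s=look('wrist','w3.png')
a=P[0:420,0:560].reshape(-1,3); 
# lid plane of the white box: fit near its expected centre
e=cradle(25.5,0,66)
import h
try:
    nn,x2,y2,cc,r,kk=carton_top(P,e,.05);d=cc-cradle(0,0,0);print('box top in cradle',(d@xv*1e3).round(1),(d@yv*1e3).round(1),(d@n*1e3).round(1),r,kk)
except Exception as ex: print(ex)
R2=RD(np.pi/2+PADYAW)
go((padpt(-19,28,100),R2),(padpt(-19,28,30),R2))
E
```

```text
box top in cradle 21.9 18.8 65.9 ((-2.919076919555664, -0.5242071151733398), (57.608768463134766, 14.766404151916504), 6.276049613952637) 1915
xyz [58.4, -164.7, -4.7] rot [0.423, 0.388, -1.449] rows>= 8.4
xyz [-0.0, 0.0, 70.0] rot [-0.0, 0.0, 0.0] rows>= 1.1
```

View pics/w3.png

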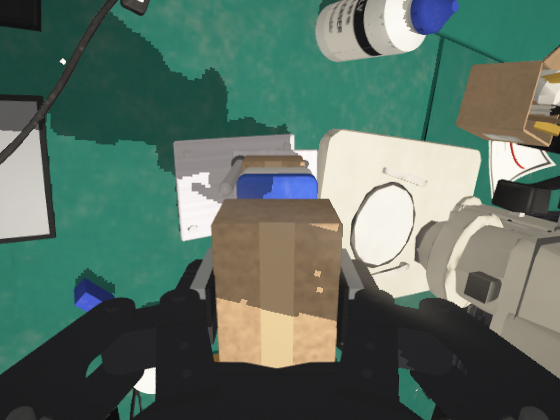

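The picture shows the carton held between the fingers (213–340, 200–365). The blue lid is still in place on the stack at (277,185).

Request:
play_rows(xyz=[[3,-8,-0.2],[8,-21,-0.6],[14,-40,-1.2],[21,-59,-1.7],[28,-78,-2.2],[34,-97,-2.8],[41,-116,-3.3],[48,-135,-3.8],[54,-153,-4.4],[58.4,-164.7,-4.7]], rot=[[0.021,0.019,-0.072],[0.055,0.05,-0.188],[0.104,0.095,-0.355],[0.152,0.14,-0.522],[0.201,0.184,-0.688],[0.25,0.229,-0.855],[0.298,0.274,-1.022],[0.347,0.318,-1.188],[0.393,0.361,-1.348],[0.423,0.388,-1.449]], grip=[0.4,0.4,0.4,0.4,0.4,0.4,0.4,0.4,0.4,0.4])

```text
time_s: 6.55
eef_pos: [0.4546, 0.1302, 0.0994]
eef_rot: [-0.001, -0.03, 1.0, -0.001]
wrist_force: [-0.4, -0.2, -1.3]
opening: 0.516
grasp_force: 61.1
```

Request:
play_rows(xyz=[[0,0,0],[0,0,0],[0,0,4],[0,0,14],[0,0,30],[0,0,46],[0,0,60],[0,0,68],[0,0,70],[0,0,70]], rot=[[0,0,0],[0,0,0],[0,0,0],[0,0,0],[0,0,0],[0,0,0],[0,0,0],[0,0,0],[0,0,0],[0,0,0]], grip=[0.4,0.4,0.4,0.4,0.4,0.4,0.4,0.4,0.4,0.4])

```text
time_s: 7.8
eef_pos: [0.4555, 0.13, 0.0304]
eef_rot: [0.0, -0.028, 1.0, -0.0]
wrist_force: [0.4, -0.2, -1.2]
opening: 0.519
grasp_force: 61.3
```

```bash
python3 - <<'E'
from h import *
o=readout.get_obs();st=json.load(open('cmd.json'))
print(o['eef_pos'],st['p'],(Rq(o['eef_rot']).inv()*R.from_quat(st['q'])).as_rotvec().round(4),(Rq(o['eef_rot']).inv()*RD(np.pi/2+PADYAW)).as_rotvec().round(4))
c,P,T,K,k,s=look('wrist','w4.png')
E
```

```text
[0.45552122 0.13001855 0.03043924] [0.4552840390174255, 0.129993345619492, 0.030030067774241248] [-0.      0.0003  0.    ] [-0.      0.0006  0.0002]
```

View pics/w4.png

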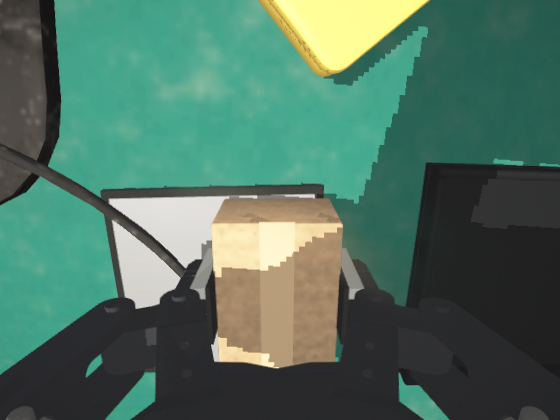

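The carton is level just above the pad. The pad's far corner shows at (323,187), the carton's lower corner at (338,200), the cable at the left and the tray at the right. I'll check the overhang against the pad's edge.

```bash
python3 - <<'E'
from h import *
c,P,T,K,k,s=look('wrist')
def hit(u,v,z):
    r=T[:3,:3]@np.r_[s[v,u],1];return T[:3,3]+(z-T[2,3])/r[2]*r
Ri=R.from_euler('z',-PADYAW).as_matrix()[:2,:2]
tp=lambda p:(Ri@(p[:2]-PC)*1e3).round(1)
for u,v in[(102,192),(323,186),(212,187)]: print('pad edge',u,v,tp(hit(u,v,.003)))
for u,v in[(215,200),(338,200)]: print('carton bottom corner',u,v,tp(hit(u,v,.0105)))
for u,v in[(215,224),(341,224)]: print('carton top corner',u,v,tp(hit(u,v,.0425)))
for u,v in[(150,228),(170,255),(180,272)]: print('cable',tp(P[v,u]),P[v,u,2].round(4))
for u,v in[(426,163),(407,383)]: print('tray',u,v,hit(u,v,.014).round(4))
print(P[210,270],P[300,280])
E
```

```text
pad edge 102 192 [-49.  -49.7]
pad edge 323 186 [-51.7  49.2]
pad edge 212 187 [-51.2   0.2]
carton bottom corner 215 200 [-47.4   2.6]
carton bottom corner 338 200 [-47.4  54.8]
carton top corner 215 224 [-48.   8.]
carton top corner 341 224 [-48.1  50.4]
cable [-31.9 -29.4] 0.0031
cable [-20.3 -19.9] 0.0072
cable [-11.3 -16.3] 0.0064
tray 426 163 [0.407  0.1888 0.014 ]
tray 407 383 [0.5173 0.1996 0.014 ]
[0.42625347 0.12665919 0.02713469] [0.4549709  0.13197679 0.04284355]
```

Request:
play_rows(xyz=[[1,0,0],[2,0,1],[2,0,2.5],[2,0,4],[2,0,5.5],[2,0,6.5],[2,0,7],[2,0,7.5],[2,0,7.5],[2,0,7.5]], rot=[[0,0,0],[0,0,0],[0,0,0],[0,0,0],[0,0,0],[0,0,0],[0,0,0],[0,0,0],[0,0,0],[0,0,0]], grip=[0.4,0.4,0.4,0.4,0.4,0.4,0.4,0.4,0.4,0.4])

```text
time_s: 9.15
eef_pos: [0.4532, 0.1299, 0.0241]
eef_rot: [-0.0, -0.028, 1.0, -0.0]
wrist_force: [-8.1, -2.2, 17.5]
opening: 0.515
grasp_force: 63.8
```

Request:
play_rows(xyz=[[0,0,-0.5],[0,0,-1],[0,0,-1.2],[0,0,-1.2],[0,0,-1.2],[0,0,-1.2],[0,0,-1.2],[0,0,-1.2],[0,0,-1.2],[0,0,-1.2]], rot=[[0,0,0],[0,0,0],[0,0,0],[0,0,0],[0,0,0],[0,0,0],[0,0,0],[0,0,0],[0,0,0],[0,0,0]], grip=[0.4,0.4,0.4,0.45,0.5,0.53,0.56,0.59,0.61,0.61])

```text
time_s: 10.4
eef_pos: [0.4533, 0.1299, 0.024]
eef_rot: [0.0, -0.028, 1.0, -0.0]
wrist_force: [0.6, -0.6, 0.6]
opening: 0.609
grasp_force: 0.0
```

```bash
python3 - <<'E'
from h import *
o=readout.get_obs();print(o['eef_pos'])
st=json.load(open('cmd.json'));p=np.array(st['p'])+R.from_quat(st['q']).apply([.002,0,.0063]);st['p']=p.tolist();json.dump(st,open('cmd.json','w'));print(p)
go((p+[0,0,.11],R.from_quat(st['q'])),(cradle(25.5,0,140),RT))
E
```

```text
[0.45331275 0.12989611 0.02399867]
[0.4532889  0.12988297 0.02372949]
xyz [-0.0, -0.0, -110.0] rot [0.0, 0.0, 0.0] rows>= 1.8
xyz [-160.7, -45.1, -31.5] rot [-0.423, -0.388, 1.449] rows>= 8.4
```

Request:
play_rows(xyz=[[0,0,-3],[0,0,-12],[0,0,-27],[0,0,-45],[0,0,-65],[0,0,-85],[0,0,-100],[0,0,-108],[0,0,-110],[0,0,-110]], rot=[[0,0,0],[0,0,0],[0,0,0],[0,0,0],[0,0,0],[0,0,0],[0,0,0],[0,0,0],[0,0,0],[0,0,0]], grip=[0.61,0.61,0.61,0.65,0.8,1,1,1,1,1])

```text
time_s: 11.65
eef_pos: [0.4529, 0.1299, 0.1336]
eef_rot: [-0.0, -0.028, 1.0, -0.0]
wrist_force: [0.3, -0.1, 0.8]
opening: 0.995
grasp_force: 0.0
```

```bash
python3 - <<'E'
from h import *
c,P,T,K,k,s=look('wrist','w5.png');np.savez('/tmp/w5.npz',c=c,P=P,T=T,s=s)
Ri=R.from_euler('z',-PADYAW).as_matrix()[:2,:2]
m=(P[...,2]>.028)&(P[...,2]<.05)&(np.linalg.norm(P[...,:2]-[.455,.13],axis=-1)<.05)
Q=P[m];r=cv2.minAreaRect((Q[:,:2]*1000).astype(np.float32));ce=np.array(r[0])/1e3
A=np.c_[Q[:,:2]-Q[:,:2].mean(0),np.ones(len(Q))];f=np.linalg.lstsq(A,Q[:,2],rcond=None)[0]
print(r,'pad frame',(Ri@(ce-PC)*1e3).round(1),'z',np.median(Q[:,2]).round(4),'slopes',f[:2].round(4))
E
```

```text
((454.7359313964844, 130.68116760253906), (62.68064498901367, 45.133758544921875), 3.0191829204559326) pad frame [-19.5  28.7] z 0.0358 slopes [0.007 0.001]
```

View pics/w5.png

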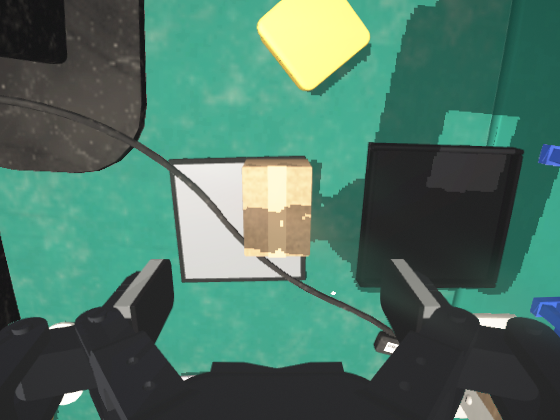

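The carton stands flat on the pad (243–312, 158–257), just clear of the cable. The tray at (440,217) is empty.

Request:
play_rows(xyz=[[-8,-2,-6],[-21,-6,-12],[-39,-11,-18],[-58,-16,-23],[-76,-21,-27],[-95,-27,-29],[-113,-32,-30],[-132,-37,-31],[-150,-42,-31.5],[-160.7,-45.1,-31.5]], rot=[[-0.021,-0.019,0.072],[-0.055,-0.05,0.188],[-0.104,-0.095,0.355],[-0.152,-0.14,0.522],[-0.201,-0.184,0.688],[-0.25,-0.229,0.855],[-0.298,-0.274,1.022],[-0.347,-0.318,1.188],[-0.393,-0.361,1.348],[-0.423,-0.388,1.449]], grip=[1,1,1,1,1,1,1,1,1,1])

```text
time_s: 12.95
eef_pos: [0.6161, 0.0935, 0.1644]
eef_rot: [0.169, 0.635, 0.728, 0.196]
wrist_force: [0.0, 0.3, 0.2]
opening: 1.003
grasp_force: 0.0
```

```bash
python3 - <<'E'
from h import *
o=readout.get_obs();d=o['eef_pos']-cradle(0,0,0);print('tcp cradle',[round(float(d@a)*1e3,1) for a in(xv,yv,n)])
c,P,T,K,k,s=look('wrist','w6.png')
nn,x2,y2,cc,r,kk=carton_top(P,cradle(25.5,0,66),.05);d=cc-cradle(0,0,0);print('box top in cradle',[round(float(d@a)*1e3,1) for a in(xv,yv,n)],r,kk,np.arctan2(x2[1],x2[0]))
go((cradle(25.5,0,55),RT),(cradle(27,0,125),RT))
E
```

```text
tcp cradle [25.0, -0.2, 139.3]
box top in cradle [21.5, 1.0, 65.9] ((-3.2969703674316406, -1.1782245635986328), (50.84861755371094, 58.49015808105469), 89.32933807373047) 6908 0.14808817299837737
xyz [-0.0, -0.0, 85.0] rot [0.0, -0.0, 0.0] rows>= 1.4
xyz [0.0, 1.5, -70.0] rot [0.0, -0.0, 0.0] rows>= 1.1
```

Request:
play_rows(xyz=[[0,0,7],[0,0,25],[0,0,47],[0,0,67],[0,0,80],[0,0,85],[0,0,85],[0,0,85],[0,0,85],[0,0,85]], rot=[[0,0,0],[0,0,0],[0,0,0],[0,0,0],[0,0,0],[0,0,0],[0,0,0],[0,0,0],[0,0,0],[0,0,0]], grip=[1,1,1,1,1,1,0.75,0.65,0.55,0.5])

```text
time_s: 14.25
eef_pos: [0.6584, 0.0997, 0.093]
eef_rot: [0.17, 0.633, 0.729, 0.196]
wrist_force: [-5.2, 0.2, 6.4]
opening: 0.586
grasp_force: 62.8
```

Request:
play_rows(xyz=[[0,0,0],[0,0,-1.5],[0,0.2,-5],[0,0.5,-11],[0,1,-20],[0,1.5,-33],[0,1.5,-48],[0,1.5,-61],[0,1.5,-68],[0,1.5,-70]], rot=[[0,0,0],[0,0,0],[0,0,0],[0,0,0],[0,0,0],[0,0,0],[0,0,0],[0,0,0],[0,0,0],[0,0,0]], grip=[0.45,0.45,0.45,0.45,0.45,0.45,0.45,0.45,0.45,0.45])

```text
time_s: 15.5
eef_pos: [0.625, 0.0949, 0.1541]
eef_rot: [0.17, 0.633, 0.729, 0.196]
wrist_force: [0.1, 0.1, -0.1]
opening: 0.583
grasp_force: 62.1
```

```bash
python3 - <<'E'
from h import *
c,P,T,K,k,s=look('wrist','w7.png')
o=readout.get_obs();E=Rq(o['eef_rot'])
# held box top in tool frame
Q=E.inv().apply((P-o['eef_pos']).reshape(-1,3))*1e3
m=(Q[:,2]>-22)&(Q[:,2]<-4)&(abs(Q[:,1])<24)&(abs(Q[:,0])<35);print('lid z in tool',np.nanmedian(Q[m,2]),m.sum(),np.nanpercentile(Q[m,0],[1,99]))
RB=RD(np.pi/2+.025)
go((np.array([.4634,.2506,.13]),RB),(np.array([.4634,.2506,.036]),RB))
E
```

```text
lid z in tool -10.057052720340902 16646 [-23.30040304  26.28757718]
xyz [176.7, -131.2, -49.1] rot [0.427, 0.38, -1.42] rows>= 8.2
xyz [0.0, 0.0, 94.0] rot [-0.0, 0.001, 0.0] rows>= 1.5
```

View pics/w7.png

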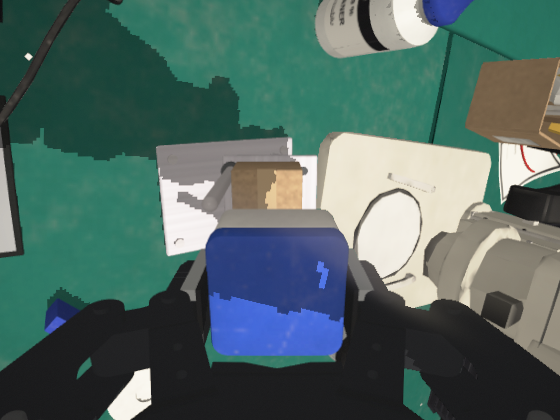

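The white box is held squarely (208–347, 225–355). The bottom carton is still on the shelf at (268,187).

Request:
play_rows(xyz=[[9,-7,-2.5],[23,-17,-6.5],[43,-32,-12],[64,-47,-18],[84,-62,-23],[104,-77,-29],[125,-93,-35],[145,-108,-40],[165,-122,-46],[176.7,-131.2,-49.1]], rot=[[0.021,0.019,-0.071],[0.056,0.049,-0.185],[0.105,0.093,-0.348],[0.154,0.137,-0.511],[0.203,0.18,-0.674],[0.252,0.224,-0.838],[0.301,0.268,-1.0],[0.35,0.312,-1.164],[0.397,0.353,-1.32],[0.427,0.38,-1.42]], grip=[0.45,0.45,0.45,0.45,0.45,0.45,0.45,0.45,0.45,0.45])

```text
time_s: 16.8
eef_pos: [0.4627, 0.2515, 0.1297]
eef_rot: [-0.001, -0.015, 1.0, -0.001]
wrist_force: [-0.4, -0.1, -0.6]
opening: 0.585
grasp_force: 62.2
```

Request:
play_rows(xyz=[[0,0,0],[0,0,5],[0,0,18],[0,0,36],[0,0,56],[0,0,74],[0,0,87],[0,0,93],[0,0,94],[0,0,94]], rot=[[0,0,0],[0,0,0],[0,0,0],[0,0,0],[0,0,0],[0,0,0],[0,0,0],[0,0,0],[0,0,0],[0,0,0]], grip=[0.45,0.45,0.45,0.45,0.45,0.45,0.45,0.45,0.45,0.45])

```text
time_s: 18.05
eef_pos: [0.4639, 0.2508, 0.0368]
eef_rot: [0.001, -0.013, 1.0, 0.0]
wrist_force: [-0.2, -0.2, -0.9]
opening: 0.592
grasp_force: 62.3
```

Request:
play_rows(xyz=[[0,0,1],[0,0,2.5],[0,0,4],[0,0,5],[0,0,6],[0,0,6.7],[0,0,7.3],[0,0,7.7],[0,0,7.7],[0,0,7.7]], rot=[[0,0,0],[0,0,0],[0,0,0],[0,0,0],[0,0,0],[0,0,0],[0,0,0],[0,0,0],[0,0,0],[0,0,0]], grip=[0.45,0.45,0.45,0.45,0.45,0.45,0.45,0.45,0.45,0.45])

```text
time_s: 19.3
eef_pos: [0.4634, 0.2506, 0.0289]
eef_rot: [0.0, -0.013, 1.0, -0.0]
wrist_force: [-3.1, -1.4, 5.5]
opening: 0.587
grasp_force: 62.9
```

Request:
play_rows(xyz=[[0,0,0],[0,0,0],[0,0,0],[0,0,0],[0,0,0],[0,0,0],[0,0,-2],[0,0,-8],[0,0,-20],[0,0,-35]], rot=[[0,0,0],[0,0,0],[0,0,0],[0,0,0],[0,0,0],[0,0,0],[0,0,0],[0,0,0],[0,0,0],[0,0,0]], grip=[0.5,0.55,0.59,0.63,0.66,0.68,0.69,0.69,0.69,0.69])

```text
time_s: 20.55
eef_pos: [0.4635, 0.2507, 0.0646]
eef_rot: [0.0, -0.013, 1.0, 0.0]
wrist_force: [1.2, 0.0, -0.7]
opening: 0.692
grasp_force: 0.0
```

```bash
python3 - <<'E'
from h import *
st=json.load(open('cmd.json'));q=R.from_quat(st['q']);p=np.array(st['p'])+q.apply([0,0,.0077-.035]);st['p']=p.tolist();json.dump(st,open('cmd.json','w'))
print(p,readout.get_obs()['eef_pos'])
go((p+[0,0,.06],q),(np.array([.4533,.1299,.12]),RD(np.pi/2+PADYAW)))
E
```

```text
[0.46345171 0.25059911 0.06326678] [0.46350276 0.25065228 0.06461235]
xyz [0.0, -0.0, -60.0] rot [0.0, 0.0, 0.0] rows>= 1.0
xyz [13.2, -120.4, 3.3] rot [-0.0, -0.0, -0.03] rows>= 1.9
```

Request:
play_rows(xyz=[[0,0,-15],[0,0,-32],[0,0,-48],[1,-8,-57],[3,-27,-60],[6,-55,-60],[9,-85,-58],[12,-108,-57],[13.2,-120.4,-56.7],[13.2,-120.4,-56.7]], rot=[[0,0,0],[0,0,0],[0,0,0],[0,0,-0.003],[0,0,-0.008],[0,0,-0.014],[0,0,-0.02],[0,0,-0.026],[0,0,-0.03],[0,0,-0.03]], grip=[0.7,0.8,0.9,1,1,1,1,1,1,0.85])

```text
time_s: 21.8
eef_pos: [0.4532, 0.1293, 0.1203]
eef_rot: [0.0, -0.027, 1.0, 0.0]
wrist_force: [-0.3, 0.6, -0.2]
opening: 0.854
grasp_force: 0.0
```

```bash
python3 - <<'E'
from h import *
c,P,T,K,k,s=look('wrist','w8.png')
Ri=R.from_euler('z',-PADYAW).as_matrix()[:2,:2]
m=(P[...,2]>.028)&(P[...,2]<.05)&(np.linalg.norm(P[...,:2]-[.455,.13],axis=-1)<.05)
Q=P[m];r=cv2.minAreaRect((Q[:,:2]*1000).astype(np.float32));print('carton',r,np.median(Q[:,2]))
m=(P[...,2]>.028)&(P[...,2]<.06)&(np.linalg.norm(P[...,:2]-[.463,.25],axis=-1)<.05)
Q=P[m];print('box',cv2.minAreaRect((Q[:,:2]*1000).astype(np.float32)),np.median(Q[:,2]))
o=readout.get_obs();print(o['eef_pos'])
q=RD(np.pi/2+PADYAW);a=np.array([.4533,.1299,.024])
go((a,q),(a+[0,0,.1],q))
E
```

```text
carton ((454.9088439941406, 130.61143493652344), (62.498165130615234, 45.13042449951172), 3.1245343685150146) 0.035799272736302734
box ((463.81488037109375, 250.94775390625), (51.59956741333008, 52.13572692871094), 1.5629260540008545) 0.0390264409826884
[0.45336499 0.12988133 0.12040009]
xyz [-0.0, -0.0, 96.0] rot [-0.0, -0.0, 0.0] rows>= 1.5
xyz [0.0, -0.0, -100.0] rot [-0.0, -0.0, 0.0] rows>= 1.6
```

View pics/w8.png

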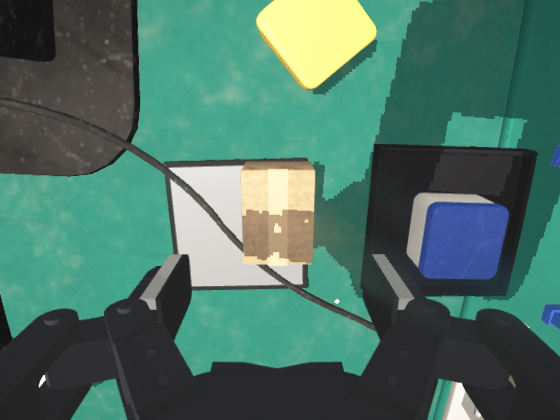

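The white box sits lid up and level in the middle of the tray (462,237). The carton is unmoved on the pad (278,213).

Request:
play_rows(xyz=[[0,0,6],[0,0,24],[0,0,48],[0,0,72],[0,0,88],[0,0,95],[0,0,96],[0,0,96],[0,0,96],[0,0,96]], rot=[[0,0,0],[0,0,0],[0,0,0],[0,0,0],[0,0,0],[0,0,0],[0,0,0],[0,0,0],[0,0,0],[0,0,0]], grip=[0.8,0.75,0.7,0.66,0.66,0.66,0.66,0.58,0.5,0.4])

```text
time_s: 23.1
eef_pos: [0.4542, 0.13, 0.0252]
eef_rot: [0.001, -0.028, 1.0, -0.0]
wrist_force: [-0.9, 0.2, 5.5]
opening: 0.513
grasp_force: 61.8
```

Request:
play_rows(xyz=[[0,0,0],[0,0,-1],[0,0,-4],[0,0,-12],[0,0,-28],[0,0,-48],[0,0,-70],[0,0,-90],[0,0,-98],[0,0,-100]], rot=[[0,0,0],[0,0,0],[0,0,0],[0,0,0],[0,0,0],[0,0,0],[0,0,0],[0,0,0],[0,0,0],[0,0,0]], grip=[0.4,0.4,0.4,0.4,0.4,0.4,0.4,0.4,0.4,0.4])

```text
time_s: 24.35
eef_pos: [0.4535, 0.1299, 0.125]
eef_rot: [0.001, -0.028, 1.0, -0.0]
wrist_force: [-0.1, 0.5, -1.4]
opening: 0.52
grasp_force: 61.3
```

```bash
python3 - <<'E'
from h import *
go((cradle(27,0,130),RT),(cradle(24.5,0,60),RT))
E
```

```text
xyz [-166.9, -44.6, -33.5] rot [-0.423, -0.389, 1.449] rows>= 8.4
xyz [0.0, -2.6, 70.0] rot [0.0, 0.0, 0.0] rows>= 1.1
```

Request:
play_rows(xyz=[[-8,-2,-12],[-22,-6,-28],[-41,-11,-45],[-60,-16,-57],[-79,-21,-63],[-98,-26,-63],[-118,-31,-58],[-137,-37,-50],[-155,-42,-40],[-166.9,-44.6,-33.5]], rot=[[-0.021,-0.019,0.072],[-0.055,-0.05,0.188],[-0.104,-0.095,0.355],[-0.152,-0.14,0.522],[-0.201,-0.184,0.688],[-0.25,-0.229,0.855],[-0.298,-0.274,1.022],[-0.347,-0.318,1.188],[-0.393,-0.361,1.348],[-0.423,-0.389,1.449]], grip=[0.4,0.4,0.4,0.4,0.4,0.4,0.4,0.4,0.4,0.4])

```text
time_s: 25.6
eef_pos: [0.6217, 0.0944, 0.1558]
eef_rot: [0.169, 0.635, 0.728, 0.195]
wrist_force: [0.0, -1.0, -1.2]
opening: 0.514
grasp_force: 61.2
```

```bash
python3 - <<'E'
from h import *
st=json.load(open('cmd.json'))
c,P,T,K,k,s=look('wrist','w9.png')
o=readout.get_obs();d=o['eef_pos']-cradle(0,0,0);print('tcp cradle',[round(float(d@a)*1e3,1) for a in(xv,yv,n)],(Rq(o['eef_rot']).inv()*RT).as_rotvec().round(4))
def edges(z0,z1,lab):
    D=P-cradle(0,0,0);X=np.dstack([D@xv,D@yv,D@n])*1e3
    m=(X[...,2]>z0)&(X[...,2]<z1)&(X[...,0]>-3)&(X[...,0]<52)&(abs(X[...,1])<50);Q=X[m]
    print(lab,m.sum(),'x',np.percentile(Q[:,0],[1,50,99]).round(1),'y',np.percentile(Q[:,1],[1,50,99]).round(1),'z',np.median(Q[:,2]).round(1))
edges(29,35,'bottom top');edges(136,146,'held top')
E
```

```text
tcp cradle [25.1, -0.0, 128.2] [-0.0009  0.0013 -0.0077]
bottom top 2013 x [-0.2 22.3 44. ] y [11.  20.4 29.1] z 31.7
held top 18571 x [ 2.7 26.2 48.7] y [-26.9   6.1  31.4] z 139.3
```

View pics/w9.png

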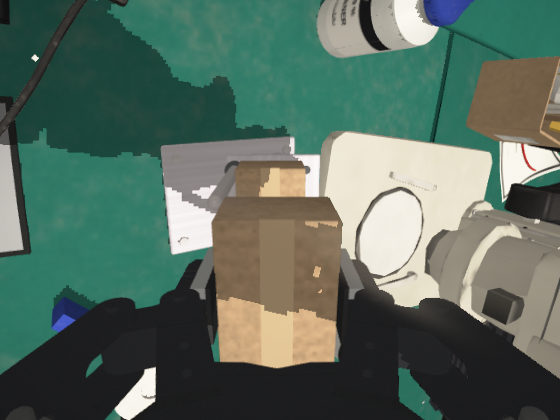

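The held carton (214–341, 198–363) lines up over the bottom carton (268,180), which is still square between the rods. A half-millimetre y correction is enough.

Request:
play_rows(xyz=[[-0.5,0,0],[-0.5,-0.3,5],[-0.5,-0.8,15],[-0.5,-1.3,27],[-0.5,-1.8,40],[-0.5,-2.2,52],[-0.5,-2.4,62],[-0.5,-2.6,68],[-0.5,-2.6,70],[-0.5,-2.6,70]], rot=[[0,0,0],[0,0,0],[0,0,0],[0,0,0],[0,0,0],[0,0,0],[0,0,0],[0,0,0],[0,0,0],[0,0,0]], grip=[0.4,0.4,0.4,0.4,0.4,0.4,0.4,0.4,0.4,0.4])

```text
time_s: 26.9
eef_pos: [0.655, 0.0987, 0.0961]
eef_rot: [0.17, 0.633, 0.729, 0.196]
wrist_force: [-0.5, 0.7, -1.4]
opening: 0.513
grasp_force: 61.2
```

Request:
play_rows(xyz=[[0,0,1],[0,0,2],[0,0,3],[0,0,4],[0,0,5],[0,0,5.5],[0,0,6],[0,0,6.5],[0,0,6.5],[0,0,6.5]], rot=[[0,0,0],[0,0,0],[0,0,0],[0,0,0],[0,0,0],[0,0,0],[0,0,0],[0,0,0],[0,0,0],[0,0,0]], grip=[0.4,0.4,0.4,0.4,0.4,0.4,0.4,0.4,0.4,0.4])

```text
time_s: 28.15
eef_pos: [0.6582, 0.0991, 0.0903]
eef_rot: [0.17, 0.633, 0.729, 0.196]
wrist_force: [0.3, -0.3, -1.0]
opening: 0.514
grasp_force: 61.2
```

```bash
python3 - <<'E'
from h import *
o=readout.get_obs();d=o['eef_pos']-cradle(0,0,0);print('tcp cradle',[round(float(d@a)*1e3,1) for a in(xv,yv,n)],(Rq(o['eef_rot']).inv()*RT).as_rotvec().round(4))
f=o['wrist_force'];print('force xyz cradle',[round(float(f@a),1) for a in(xv,yv,n)])
E
```

```text
tcp cradle [24.7, -0.5, 53.9] [0.0012 0.0003 0.0003]
force xyz cradle [-0.3, -0.4, -1.0]
```

Request:
play_rows(xyz=[[0,-0.5,0],[0,-1,0],[0,-1.5,0],[0,-2,0],[0,-2.2,0],[0,-2.2,0.4],[0,-2.2,0.8],[0,-2.2,1.2],[0,-2.2,1.2],[0,-2.2,1.2]], rot=[[0,0,0],[0,0,0],[0,0,0],[0,0,0],[0,0,0],[0,0,0],[0,0,0],[0,0,0],[0,0,0],[0,0,0]], grip=[0.4,0.4,0.4,0.4,0.4,0.4,0.4,0.4,0.4,0.4])

```text
time_s: 29.4
eef_pos: [0.6566, 0.0989, 0.0887]
eef_rot: [0.17, 0.633, 0.729, 0.196]
wrist_force: [-8.3, -2.4, 9.4]
opening: 0.516
grasp_force: 63.0
```

```bash
cat >fc.py <<'E'
from h import *
o=readout.get_obs();d=o['eef_pos']-cradle(0,0,0);print('tcp cradle',[round(float(d@a)*1e3,1) for a in(xv,yv,n)],(Rq(o['eef_rot']).inv()*RT).as_rotvec().round(4))
f=o['wrist_force'];print('force xyz cradle',[round(float(f@a),1) for a in(xv,yv,n)])
E
python3 fc.py
```

```text
tcp cradle [22.5, -0.5, 53.4] [0.0008 0.0001 0.0005]
force xyz cradle [-2.8, -1.3, 12.4]
```

Request:
play_rows(xyz=[[0,0,-0.6],[0,0,-0.9],[0,-0.4,-0.9],[0,-0.8,-0.9],[0,-1.2,-0.9],[0,-1.2,-0.9],[0,-1.2,-0.9],[0,-1.2,-0.9],[0,-1.2,-0.9],[0,-1.2,-0.9]], rot=[[0,0,0],[0,0,0],[0,0,0],[0,0,0],[0,0,0],[0,0,0],[0,0,0],[0,0,0],[0,0,0],[0,0,0]], grip=[0.4,0.4,0.4,0.4,0.4,0.4,0.4,0.4,0.4,0.4])

```text
time_s: 30.65
eef_pos: [0.6555, 0.0987, 0.0885]
eef_rot: [0.17, 0.633, 0.729, 0.196]
wrist_force: [1.7, 0.2, -1.1]
opening: 0.514
grasp_force: 61.3
```

```bash
python3 fc.py
```

```text
tcp cradle [21.4, -0.5, 53.7] [0.0014 0.0003 0.0004]
force xyz cradle [0.9, -0.0, -1.8]
```

Request:
play_rows(xyz=[[0,-0.3,0],[0,-0.6,0],[0,-0.9,0],[0,-1.2,0],[0,-1.5,0],[0,-1.5,0],[0,-1.5,0],[0,-1.5,0],[0,-1.5,0],[0,-1.5,0]], rot=[[0,0,0],[0,0,0],[0,0,0],[0,0,0],[0,0,0],[0,0,0],[0,0,0],[0,0,0],[0,0,0],[0,0,0]], grip=[0.4,0.4,0.4,0.4,0.4,0.4,0.4,0.4,0.4,0.4])

```text
time_s: 31.9
eef_pos: [0.6553, 0.0986, 0.0887]
eef_rot: [0.171, 0.633, 0.729, 0.196]
wrist_force: [6.0, 1.7, -0.5]
opening: 0.517
grasp_force: 61.5
```

```bash
python3 fc.py
```

```text
tcp cradle [21.4, -0.6, 54.0] [0.0039 0.0008 0.0005]
force xyz cradle [5.1, 0.8, -3.6]
```

Request:
play_rows(xyz=[[0,0.4,0],[0,0.8,0.2],[0,0.9,0.4],[0,0.9,0.6],[0,0.9,0.6],[0,0.9,0.6],[0,0.9,0.6],[0,0.9,0.6],[0,0.9,0.6],[0,0.9,0.6]], rot=[[0,0,0],[0,0,0],[0,0,0],[0,0,0],[0,0,0],[0,0,0],[0,0,0],[0,0,0],[0,0,0],[0,0,0]], grip=[0.4,0.4,0.4,0.4,0.45,0.5,0.53,0.56,0.6,0.62])

```text
time_s: 33.15
eef_pos: [0.6542, 0.0988, 0.0865]
eef_rot: [0.169, 0.634, 0.729, 0.195]
wrist_force: [1.3, -0.2, 1.1]
opening: 0.622
grasp_force: 0.0
```

```bash
python3 fc.py
```

```text
tcp cradle [19.3, -0.3, 52.6] [-0.0011 -0.0002  0.0002]
force xyz cradle [1.6, -0.4, 0.4]
```

Request:
play_rows(xyz=[[0,1,0],[0,1.5,0],[0,1.5,-2],[0,1.5,-8],[0,1.5,-20],[0,1.5,-36],[0,1.5,-54],[0,1.5,-70],[0,1.5,-78],[0,1.5,-80]], rot=[[0,0,0],[0,0,0],[0,0,0],[0,0,0],[0,0,0],[0,0,0],[0,0,0],[0,0,0],[0,0,0],[0,0,0]], grip=[0.65,0.68,0.7,0.7,0.75,0.85,1,1,1,1])

```text
time_s: 34.4
eef_pos: [0.6168, 0.0933, 0.1585]
eef_rot: [0.171, 0.633, 0.729, 0.196]
wrist_force: [-0.1, -0.4, -0.4]
opening: 1.003
grasp_force: 0.0
```

```bash
python3 - <<'E'
from h import *
c,P,T,K,k,s=look('wrist','w10.png')
D=P-cradle(0,0,0);X=np.dstack([D@xv,D@yv,D@n])*1e3
m=(X[...,2]>61)&(X[...,2]<67)&(X[...,0]>-1)&(X[...,0]<60)&(abs(X[...,1])<50);Q=X[m]
A=np.c_[Q[:,:2]-Q[:,:2].mean(0),np.ones(len(Q))]
print(cv2.minAreaRect(Q[:,:2].astype(np.float32)),'z',np.median(Q[:,2]),'slope',np.linalg.lstsq(A,Q[:,2],rcond=None)[0].round(4),'x',np.percentile(Q[:,0],[1,99]),'y',np.percentile(Q[:,1],[1,99]))
# uphill and y-side views: any lower carton surface visible
for z0,z1 in((34,60),(3,29)):
    for nm,ax in(('x',0),('y',1)):
        o=1-ax;m=(X[...,2]>z0)&(X[...,2]<z1)&(abs(X[...,o]-(0 if o else 22))<15)&(X[...,ax]>25)&(X[...,ax]<50);Q=X[m][:,ax]
        print(z0,nm,m.sum(),np.percentile(Q,[5,50,95]).round(1) if len(Q)>20 else '')
cv2.imwrite('pics/w10c.png',cv2.resize(c[120:320,160:380,::-1],None,fx=3,fy=3,interpolation=cv2.INTER_CUBIC)[:600,:660])
E
```

```text
((21.940635681152344, -0.1491851806640625), (62.261497497558594, 45.73591613769531), 89.91466522216797) z 63.62528721531864 slope [1.60000e-03 4.30000e-03 6.36213e+01] x [3.12065432e-02 4.41342017e+01] y [-30.2826596   30.50430369]
34 x 0 
34 y 404 [30.4 30.6 30.8]
3 x 0 
3 y 217 [28.9 29.  29.2]
```

View pics/w10c.png

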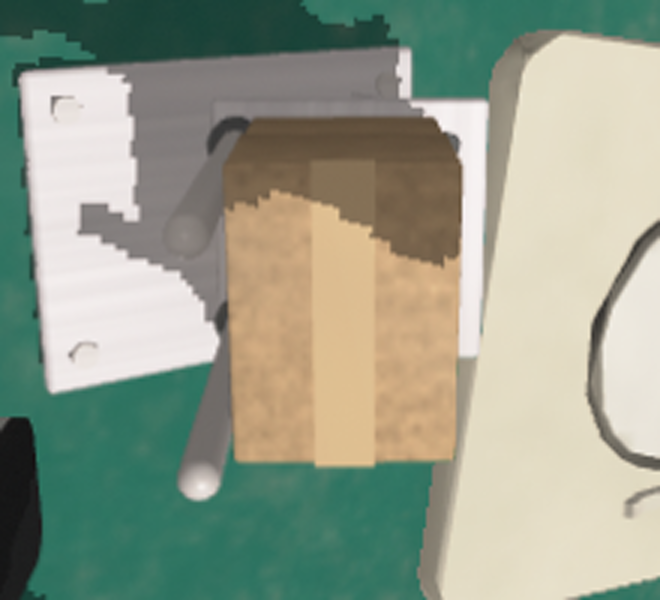

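The carton lies flat and square on the bottom one: its x extent is 0–45 mm against the rods, and the y mismatch is about 1 mm. The gripper is clear, so I'm handing in.

```bash
python3 -c "
from bench import ctrl
print(ctrl.hand_in())"
```

```text
the job is handed in; nothing more can be done
None
```

I handed the job in at about 34 s: the white box is lid up in the middle of the tray, and the carton is back on the bottom one against the rods, about 1 mm off sideways. I saw nothing else disturbed, though I didn't re-measure the items beside the stand, and handing in returned no verdict.

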